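# Pack the second cheese wedge under the flap

### The arm

A 6-joint arm with a two-finger parallel gripper is mounted at the origin on the work surface; the furniture and walls round the work are solid. World frame = base frame: x ahead of the robot, y to its left, z up, the work surface at z = 0. Lengths are in mm, angles in rad, forces in N, time in s.
With the tool pointing down it reaches from about 300 to 775 mm from the base axis. Payload 14.6 kg.
Tool frame: the origin (TCP) lies on the centre line of the jaws, within the pads' length; the fingertips stand 19 mm ahead of it and the grasp point (between the pads) is the TCP (bot.tip_reach is the distance from the TCP to the fingertips, in mm); z points along the fingers, y is the line along which they close (so a half turn about z gives the same grasp; the last joint's range is limited). The gripper opens to 85 mm and grips with 20 to 120 N. Pads are 22 mm wide; open, the fingers measure 114 mm over their backs; the gripper's body (76 mm by 85 mm) begins 54 mm behind the grasp point. The pads swing forward as they close: fully open they stand 13 mm farther back than shut.
Start: joints at [1.057, 0.3, 1.521, -0, 1.321, -0.067], TCP at [237.641, 496, 250.281] pointing down, gripper open.
Joint ranges: [-3.03, 3.03], [-0.79, 2.21], [0.23, 2.52], [-1.04, 4.18], [0, 3.07], [-2.55, 2.55]. Speed limits (rad/s): [2.22, 2.22, 2.57, 3.14, 3.14, 3.14].

### API

Orientations are given as a unit quaternion [w, x, y, z].
In Python, from rig import bot gives the robot as it stands. Calls block until the motion is done:
- bot.move_to(position, orientation): joint-space move of the TCP to a pose.
- bot.servo_line(position, attitude=None, speed=150, until_force=None): straight line of the TCP; attitude=None keeps the orientation; speed is the mean speed in mm/s. With until_force (N) it stops when the force on the tool has changed by that much, and returns True; else False.
- bot.move_joints(angles): joint-space move.
- bot.move_gripper(opening, grip_force=None): finger opening in mm; grip_force is the grip in N (None keeps the last); returns when the fingers have stopped.
- bot.dwell(seconds).
- bot.ik(position, orientation): joint angles nearest the present ones, or None.
- bot.read_state(): the state.
- bot.read_camera(name): name is "side" or "top"; returns a dict with "image" (480x640x3 uint8, blue, green, red), "depth" (480x640 float32, mm along the optical axis (not along the pixel's ray), 0 where there is no reading), "fovy" (degrees; the focal length in pixels is half the picture's height over the tangent of half this angle, whatever the lens; pixels are square), "cx", "cy" (the principal point, pixels), "eye" and "attitude" of the camera in the world. Camera axes: x right, y down, z forward; pixel columns grow to the right and rows downward; lengths in mm; the calibration is good to about 2 mm. A picture is of the moment at which its call begins.
A pose or a line that the arm cannot do raises bot.MotionError and nothing moves.
- bot.finish_job(): hands the job in; it is judged then, once.
The state is a dict: "clock": time; "joint_positions": joint angles; "qvel": joint speeds; "effort": joint torques, N m; "ee_pos": TCP position; "tool_rot": TCP orientation; "ft_force": force on the tool from outside, world axes, zero at the start; "moment": the same for the moment, N m; "grip_width": finger opening in mm; "grip_force": force on a finger pad.
Only numpy, scipy, OpenCV 4.12 (cv2) and the standard library are available. Lean on these libraries where they do the work, as an engineer would, in place of code of your own. Each camera call takes 0.05 s, during which the arm holds its last target. There are 200 camera calls.

### The job

Lift the hinged flap of the wooden cheese box by its steel bar and swing it back past upright so that it stays open. Then take the cheese wedge from the sloping ramp and pack it in the free half of the bay in the bottom of the box, flat on the floor and head to tail with the wedge already there, so that the two fill the rectangle. Let go, leave the flap open, and do not knock over or shove the egg timer, the dropper bottle or the candle.

Things in the scene. Friction and masses are not known exactly. Their poses are not given: they have to be found in the camera images.
- cheese_box: Pale wooden box, fixed, 100 x 176 x 86 mm; origin under its centre. x points from its front to its hinge side (away from the robot, give or take its yaw), y left, z up. Front and rear walls are 74 mm high, end walls 86 mm (inner faces at y = -80 and +80 mm).
- bay (a point): Centre of the packing bay, on the box's floor, 8 mm above the worktop; the box's axes. The bay is 84 mm in x (inner faces of front and rear wall at x = -42, +42 mm; their tops 66 mm above the floor) and 76 mm in y, between two low ribs 12 mm high, 6 mm thick. Beyond the ribs the box is clear to its end walls: room for fingers. The free half is the front one (x below 0).
- flap (a joint): Angle of the flap that covers the box: 0 shut and level, grows as its front edge swings up and back to the hinge side; 1.57 upright, stop at 2.2. Starts shut or a little ajar. The hinge is stiff (0.2 N m, some 2 to 4 N at the bar), so the flap stays where it is left. Plate 98 x 156 x 7 mm, from 5 to 103 mm from the hinge axis, its underside 2 mm below that axis when shut; 0.15 kg.
- flap_hinge (a point): Middle of the flap's hinge axis, at the top of the box's rear wall; does not move with the flap. The box's axes: the hinge axis is y. It lies at x = +53 mm, z = +68.5 mm from the bay's point.
- flap_bar (a point): Middle of the steel pull bar on the flap's upper side; moves and turns with the flap. Round bar 12 mm thick, 110 mm long, along y; its axis is 32 mm above the plate, on two posts 46 mm either side of the middle (82 mm clear between them). With the flap shut it lies 85 mm in front of the hinge axis (-x) and 37 mm above it.
- cheese_centre (a point): Centre of the loose wedge to be packed (half-way up and along), 0.11 kg: yellow, 56 mm high (z), 64 mm long (y). Wide end (46 mm, dark red rind) at its -y, narrow end (26 mm) at +y. The end faces are flat and parallel: grip by them, best on the line x = +4 mm. Straight long side at x = +18 mm; the slanted one runs from x = -28 mm (rind end) to -8 mm (narrow end).
- cheese_rind (a point): Centre height of the rind (wide) end face of that wedge, 32 mm from its centre along its -y.
- ramp: Dark wooden stand, fixed, 74 mm wide, no side walls, on which the wedge starts; origin under its middle. Its top slopes down 28 degrees towards its x (away from the robot, give or take its yaw), so the wedge's z leans 28 degrees to that side. The wedge lies lengthwise on the slope, rind end downhill against a stop 8 mm high.
- packed_centre (a point): Centre of an equal wedge that stands loose in the rear half of the bay: same shape and axes, straight side to the rear wall, rind end to the box's -y. The new wedge must stand half round to it: straight side to the front wall, rind end to the box's +y. Nested so, the two are 72 mm wide in x, their centres 36 mm apart.
- egg_timer: Bystander: white wind-up egg timer, 63 mm across, 48 mm high; origin under its centre.
- bottle: Bystander: small brown dropper bottle with a black top, 33 mm across, 102 mm high; origin under its centre.
- candle: Bystander: candle in an amber tumbler, 67 mm across, 64 mm high; origin under its centre.

How it is judged:
By the outcome, as a careful person would: the job done as asked, in the order asked, and still so for the second after the job is handed in, with the robot touching nothing.
It also fails if it takes over 69 s, if anything falls off the work surface, if the arm or the gripper's body presses on something with over 40 N, if the wrist force passes 120 N, or if a joint passes its speed limit or range.

## Working session

There is one attempt and no reset: what is moved stays moved. The work goes in short steps, each a Python script; the robot and the scene stay as the last script left them, time stands still between calls to the robot, and variables do not carry over. Pictures are saved under pics/ and viewed, at most 10 in all, crops included, and the job is handed in when it is done.

```bash
mkdir -p pics; cat > h.py <<'E'
import numpy as np, cv2
from scipy.spatial.transform import Rotation as R
from rig import bot
def q2R(q): return R.from_quat([q[1],q[2],q[3],q[0]]).as_matrix()
def R2q(M):
    x,y,z,w=R.from_matrix(M).as_quat(); return [w,x,y,z]
def cloud(c):
    f=240/np.tan(np.radians(c["fovy"])/2); d=c["depth"]
    v,u=np.mgrid[0:480,0:640]
    P=np.stack([(u-c["cx"])/f*d,(v-c["cy"])/f*d,d],-1)
    W=P@q2R(c["attitude"]).T+np.array(c["eye"]); W[d<=0]=np.nan
    return W
E
python3 - <<'E'
from h import *
import pickle
for n in("top","side"):
    c=bot.read_camera(n); pickle.dump(c,open(n+".pkl","wb")); cv2.imwrite(f"pics/{n}0.png",c["image"])
    print(n,c["eye"],c["attitude"],c["fovy"],c["cx"],c["cy"],(c["depth"]>0).mean())
print(bot.read_state())
E
```

```text
top [ 347.66106208 -110.5721162  1047.03473033] [ 0.04031591 -0.70343664  0.70935504 -0.01915591] 52.66765383796314 313.4021398333792 238.09148408256752 0.9960481770833334
side [ 130.01315927 -936.74401926  674.61727166] [-0.47865449  0.85912713 -0.16058403  0.08368522] 48.941538648989365 317.2229005676424 240.55138255341475 0.9962369791666666
{'clock': 0.1, 'joint_positions': array([ 1.05741384e+00,  3.00413823e-01,  1.52151547e+00,  2.26899037e-05,
        1.32070896e+00, -6.65801811e-02]), 'qvel': array([ 0.00024081, -0.00030863, -0.00352428,  0.00165358, -0.00109679,
       -0.00015422]), 'effort': array([-1.03730887e-03, -5.44377673e+01, -3.62368011e+01, -6.74174112e-05,
        3.03643217e-03,  6.39194263e-05]), 'ee_pos': array([237.54100259, 495.84811056, 249.78048019]), 'tool_rot': array([-1.60018002e-04,  2.21550243e-01,  9.75148817e-01, -4.97829591e-04]), 'ft_force': array([-0.06612743,  0.2089049 ,  0.67287848]), 'moment': array([-0.01990536,  0.02678027, -0.04385013]), 'grip_force': 0.0, 'grip_width': 85.32060070289137}
```

View pics/top0.png

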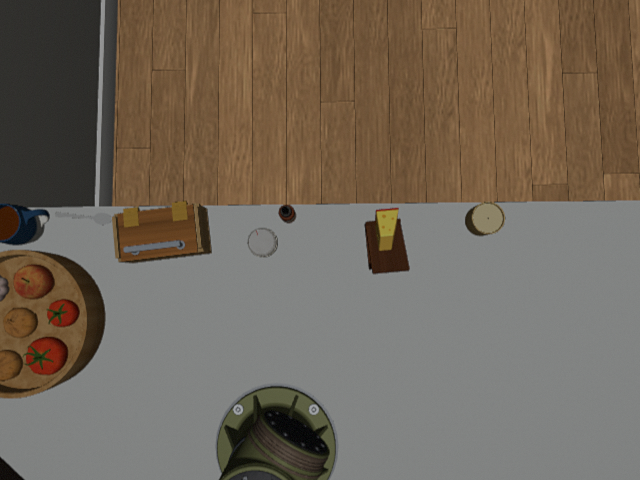

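View pics/side0.png

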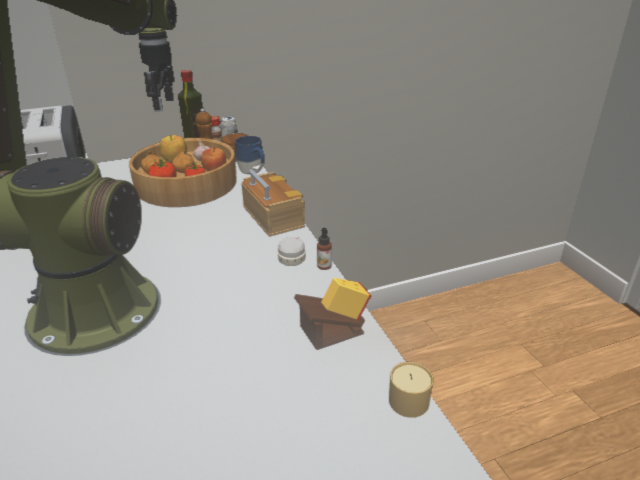

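The top view shows the box at (160,235) px with its bar from (125,250) to (182,244). The timer is at (263,242), the bottle at (287,213), the wedge at (387,228) on the ramp at (387,247), and the candle at (487,219). The side view confirms that the rind is on the far, downhill end and the flap is nearly shut.

```bash
python3 - <<'E'
from h import *
import pickle
T=pickle.load(open("top.pkl","rb"));S=pickle.load(open("side.pkl","rb"))
np.set_printoptions(precision=1,suppress=True)
for n,c in(("top",T),("side",S)):
    W=cloud(c); hsv=cv2.cvtColor(c["image"],cv2.COLOR_BGR2HSV); h,s,v=[hsv[...,i].astype(int) for i in range(3)]
    x,y,z=W[...,0],W[...,1],W[...,2]
    print(n,"table z",np.nanmedian(z[(abs(x-250)<60)&(abs(y+100)<100)]))
    # box
    b=(x>280)&(x<520)&(y>80)&(y<420)&(z>20)&(z<200)
    if n=="top": cv2.imwrite("pics/b.png",b*255)
    for lo,hi in((70,100),(105,150)):
        k=b&(z>lo)&(z<hi)&(y>170)
        P=W[k]; 
        if len(P)>10: print(" box z",lo,hi,len(P),cv2.minAreaRect(P[:,:2].astype(np.float32)),"zmed",np.median(P[:,2]))
    g=b&(s<75)&(v>80)&(z>95)&(y>170)
    P=W[g]
    if len(P)>10:
        m=P.mean(0);_,sv,vt=np.linalg.svd(P-m); t=(P-m)@vt[0]
        print(" bar",len(P),m,vt[0],np.percentile(t,[0,2,50,98,100]),np.percentile(P[:,2],[2,50,98]), "mid",m+vt[0]*(t.min()+t.max())/2)
    # plate
    pl=b&(s>90)&(z>70)&(z<100)&(h<22)
    # wedge
    ye=(h>20)&(h<35)&(s>130)&(v>120)&(y<-60)&(y>-400)&(z>40)
    lab=cv2.connectedComponentsWithStats(ye.astype(np.uint8)); i=1+np.argmax(lab[2][1:,4]); ye=lab[1]==i
    P=W[ye]; N=np.array([np.sin(np.radians(28)),0,np.cos(np.radians(28))])
    print(" wedge n",len(P),lab[2][i],P.min(0),P.max(0))
    d=P@N; hi=np.percentile(d,95); P=P[d>hi-5]; m=P.mean(0); vt=np.linalg.svd(P-m)[2]; nn=vt[2]*np.sign(vt[2][2])
    print(" top face n",len(P),m,nn,"tilt",np.degrees(np.arccos(nn[2])),np.degrees(np.arctan2(nn[1],nn[0])))
    for nm,lo,hi,yr in(("timer",40,60,(20,130)),("bottle",50,110,(20,100)),("candle",40,70,(-400,-240))):
        k=(x>300)&(x<520)&(y>yr[0])&(y<yr[1])&(z>lo)&(z<hi)
        if k.sum()>5: print(" ",nm,k.sum(),W[k].min(0),W[k].max(0))
    # things other
    k=(x>200)&(x<520)&(y>270)&(z>20); print(" left z>20 obstacles",W[k].min(0) if k.any() else 0)
E
```

```text
top table z -0.16938179924773067
 box z 70 100 4058 ((407.53997802734375, 305.10821533203125), (150.02679443359375, 325.9819030761719), 31.338376998901367) zmed 82.9356929061471
 box z 105 150 350 ((413.04034423828125, 230.9979248046875), (12.193130493164062, 110.17595672607422), 6.658725738525391) zmed 119.65709201045343
 bar 326 [413.1 230.5 119.9] [-0.1  1.  -0. ] [-53.9 -52.2  -0.4  52.7  54.9] [115.7 119.8 123.7] mid [413.  231.  119.9]
 wedge n 574 [377 210  21  40 574] [ 407.  -249.5   63.4] [ 484.  -208.7  111.5]
 top face n 416 [ 458.  -227.4   95.1] [0.5 0.  0.9] tilt 27.749589709047918 3.912448034868547
  timer 372 [398.3  20.1  40.1] [453.   56.2  53.1]
  bottle 30 [404.1  21.1  50. ] [447.6  46.   53.1]
  candle 330 [ 380.4 -269.4   40.3] [ 471.4 -240.2   70. ]
 left z>20 obstacles [200. 270.  20.]
side table z 0.4285756108820351
 box z 70 100 1343 ((407.9728698730469, 302.88348388671875), (149.28546142578125, 324.4930419921875), 31.53852081298828) zmed 82.99839347422335
 box z 105 150 143 ((412.7037048339844, 226.76708984375), (12.2933349609375, 112.26421356201172), 5.203972339630127) zmed 119.32808982590154
 bar 169 [412.4 221.8 115.3] [-0.1  1.   0. ] [-51.2 -49.3  -2.9  59.1  61.1] [ 96.  118.7 123.2] mid [411.8 226.7 115.3]
 wedge n 1192 [ 322  279   46   38 1192] [ 405.6 -257.6   40.4] [ 482.4 -210.1  110.7]
 top face n 258 [ 456.4 -235.    96.4] [ 0.5 -0.   0.9] tilt 27.0530456510467 -3.1442039831127415
  timer 126 [399.2  20.3  40.1] [455.5  52.3  51.2]
  bottle 12 [410.   23.7  50. ] [442.9  36.8  51.2]
  candle 882 [ 370.2 -274.6   40.1] [ 483.1 -240.1   70. ]
 left z>20 obstacles [200.  270.2  20.2][ WARN:0@0.220] global loadsave.cpp:1063 imwrite_ Unsupported depth image for selected encoder is fallbacked to CV_8U.
```

```bash
python3 - <<'E'
import cv2
a=cv2.imread("pics/top0.png"); b=cv2.imread("pics/side0.png")
p=cv2.resize(a[195:275,100:220],None,fx=3.3,fy=3.3,interpolation=2)
q=cv2.resize(a[195:285,350:430],None,fx=3.3,fy=3.3,interpolation=2)
r=cv2.resize(b[160:240,230:320],None,fx=3.5,fy=3.5,interpolation=2)
s=cv2.resize(b[270:350,290:380],None,fx=3.5,fy=3.5,interpolation=2)
import numpy as np
c=np.zeros((600,800,3),np.uint8)
for im,(y,x) in((p,(0,0)),(q,(0,410)),(r,(300,0)),(s,(300,410))): 
    im=im[:600-y,:800-x]; im=im[:300]; c[y:y+im.shape[0],x:x+im.shape[1]]=im
cv2.imwrite("pics/crop1.png",c)
E
```

```text
(no output)
```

View pics/crop1.png

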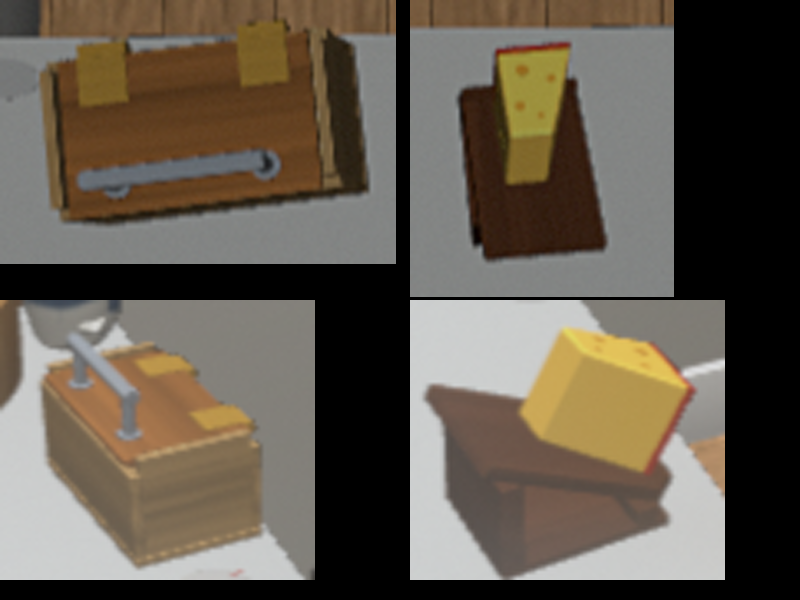

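The crop shows the bar parallel to the box front, with the plate nearly shut. The wedge's straight side is on the left, at about (500..508, 50..130) in the crop, and lies parallel to the ramp edges. Next I refine the yaw of the bar and wedge.

```bash
python3 - <<'E'
from h import *
import pickle
np.set_printoptions(precision=2,suppress=True)
T=pickle.load(open("top.pkl","rb"));c=T;W=cloud(c);x,y,z=np.moveaxis(W,-1,0)
f=240/np.tan(np.radians(c["fovy"])/2);Rc=q2R(c["attitude"]);eye=np.array(c["eye"])
hsv=cv2.cvtColor(c["image"],cv2.COLOR_BGR2HSV); h,s,v=[hsv[...,i].astype(int) for i in range(3)]
# bar
k=(z>108)&(z<126)&(x>390)&(x<435)&(y>165)&(y<300)
P=W[k]; p=np.polyfit(P[:,1],P[:,0],1); print("bar yaw deg",np.degrees(-np.arctan(p[0])),"x at y231",np.polyval(p,231),"y range",P[:,1].min(),P[:,1].max(), "ztop",np.percentile(P[:,2],[50,90]))
# plate plane
k=(z>70)&(z<100)&(s>150)&(h<14)&(x>385)&(x<500)&(y>165)&(y<300)
P=W[k]; A=np.c_[P[:,:2],np.ones(len(P))]; co=np.linalg.lstsq(A,P[:,2],rcond=None)[0]; print("plate",len(P),co,P.min(0),P.max(0),np.median(P[:,2]))
# wedge top face
m=(((h>20)&(h<35)&(s>100))|((h<8)|(h>172))&(s>120))&(v>60)&(x>395)&(x<500)&(y<-190)&(y>-270)&(z>70)
P=W[m]; 
N=np.array([np.sin(np.radians(28)),0,np.cos(np.radians(28))]);d=W@N
off=np.median(d[m&(d>np.nanpercentile(d[m],60))]); print("off",off)
face=m&(abs(d-off)<4)
for psi in (0,8):
    N=np.array([np.sin(np.radians(28))*np.cos(np.radians(psi)),np.sin(np.radians(28))*np.sin(np.radians(psi)),np.cos(np.radians(28))])
    off=np.median(W[face]@N)
    lo=[];ro=[]
    for r in range(480):
        u=np.where(face[r])[0]
        if len(u)<4: continue
        for uu,L in((u[0]-.5,lo),(u[-1]+.5,ro)):
            ray=Rc@np.array([(uu-c["cx"])/f,(r-c["cy"])/f,1]); L.append(eye+ray*(off-eye@N)/(ray@N))
    lo=np.array(lo);ro=np.array(ro)
    for nm,L in(("L",lo),("R",ro)):
        q=np.polyfit(L[2:-2,0],L[2:-2,1],1); print(psi,nm,len(L),"slope deg horizontal",np.degrees(np.arctan(q[0])),"y at x=460",np.polyval(q,460), "in-plane",np.degrees(np.arctan(q[0]*np.cos(np.radians(28)))), "x",L[[0,-1],0],"z",L[[0,-1],2])
    print("residual sd",np.std(W[face]@N))
# ramp
k=(s>60)&(v<90)&(x>330)&(x<500)&(y<-170)&(y>-290)&(z>15)
P=W[k];print("ramp",len(P),P.min(0),P.max(0),cv2.minAreaRect(P[:,:2].astype(np.float32)))
E
```

```text
bar yaw deg 6.5509637244812335 x at y231 412.75000338501 y range 176.43439976857104 285.242203788516 ztop [119.66 122.59]
plate 69 [-0.02 -0.01 91.19] [398.25 168.25  79.16] [495.15 299.03  86.56] 82.84170046757879
off 299.7613079713615
0 L 29 slope deg horizontal -0.4676065343059563 y at x=460 -209.49993217160602 in-plane -0.41287408422115995 x [488.48 429.63] z [ 78.71 110.  ]
0 R 29 slope deg horizontal -14.904506881940362 y at x=460 -244.80460540926907 in-plane -13.225016007069502 x [488.38 429.39] z [ 78.77 110.13]
residual sd 1.4824196847006401
8 L 29 slope deg horizontal -0.4133831175136278 y at x=460 -209.63275141367882 in-plane -0.3649970244029738 x [488.26 429.73] z [ 80.21 108.8 ]
8 R 29 slope deg horizontal -14.749960077935818 y at x=460 -244.64425281381085 in-plane -13.086560843966815 x [488.07 429.34] z [ 80.89 110.69]
residual sd 1.441481395886222
ramp 1437 [ 358.74 -269.6    18.6 ] [ 474.22 -189.68  100.91] ((418.48419189453125, -229.68576049804688), (114.66277313232422, 73.37672424316406), 4.542978286743164)
```

```bash
cat >> h.py <<'E'
yaw=np.radians(6.3); bx=np.array([np.cos(yaw),np.sin(yaw),0]); by=np.array([-np.sin(yaw),np.cos(yaw),0]); ez=np.array([0,0,1.])
bar0=np.array([412.9,231,114.0]); hinge=np.r_[(bar0+85*bx)[:2],76.5]; bay=np.r_[(hinge-53*bx)[:2],8]
def bar(phi):
    a=np.arctan2(37,-85)-phi; r=np.hypot(85,37); return hinge+r*np.cos(a)*bx+r*np.sin(a)*ez
def tool(yt,zt):  # quaternion
    yt=yt/np.linalg.norm(yt); zt=zt/np.linalg.norm(zt); return R2q(np.c_[np.cross(yt,zt),yt,zt])
def flapq(th,s): zt=-np.sin(th)*bx-np.cos(th)*ez; return tool(s*np.cross(zt,by),zt)
# wedge on ramp
psi=np.radians(3.5);t=np.radians(28); c_,s_=np.cos(psi),np.sin(psi)
wz=np.array([np.sin(t)*c_,np.sin(t)*s_,np.cos(t)]); wy=np.array([-np.cos(t)*c_,-np.cos(t)*s_,np.sin(t)]); wx=np.cross(wy,wz)
wc=np.array([459,-227.3,94.8])-28*wz
E
python3 - <<'E'
from h import *
np.set_printoptions(precision=2,suppress=True)
print(hinge,bay,wc)
for s in(1,-1):
    print("flap",s,[None if (q:=bot.ik(list(bar(p)+20*0),flapq(.3*p,s))) is None else np.array(q) for p in(0,.7,1.4,1.95)])
    print("retreat",bot.ik(list(bar(1.95)+80*np.array([np.sin(.585)*bx[0],0,np.cos(.585)])),flapq(.585,s)))
    for d in(0,100): print("pick",s,bot.ik(list(wc+(6+d)*wz+4*wx),tool(s*wy,-wz)))
    print("place",s,bot.ik(list(bay-22*bx+34*ez),tool(-s*by,-ez)),bot.ik(list(bay-22*bx+150*ez),tool(-s*by,-ez)))
E
```

```text
[497.39 240.33  76.5 ] [444.71 234.51   8.  ] [ 445.88 -228.1    70.08]
flap 1 [array([ 0.43,  0.3 ,  1.87, -0.  ,  0.97,  0.32]), array([0.38, 0.41, 1.6 , 0.06, 1.33, 0.25]), array([0.34, 0.64, 1.28, 0.09, 1.64, 0.21]), array([0.31, 0.85, 1.02, 0.12, 1.84, 0.2 ])]
retreat [0.3  0.91 0.77 0.12 2.04 0.21]
pick 1 None
pick 1 None
place 1 [ 0.43  0.45  1.88 -0.    0.82  1.89] [ 0.43  0.25  1.81 -0.    1.08  1.89]
flap -1 [None, None, None, None]
retreat None
pick -1 [-0.44  0.63  1.55 -0.23  1.4  -0.41]
pick -1 [-0.4   0.6   1.36 -0.21  1.62 -0.42]
place -1 [ 0.43  0.45  1.88 -0.    0.82 -1.25] [ 0.43  0.25  1.81 -0.    1.08 -1.25]
```

```bash
python3 - <<'E'
from h import *
np.set_printoptions(precision=1,suppress=True)
F=lambda:np.array(bot.read_state()["ft_force"])
q=flapq(0,1)
bot.move_to(list(bar0+[0,0,130]),q); bot.move_gripper(42)
print(bot.servo_line(list(bar0+[0,0,2]),speed=120,until_force=8),bot.read_state()["ee_pos"])
bot.move_gripper(5,grip_force=40); st=bot.read_state(); print("grip",st["grip_width"],st["grip_force"],F())
cor=np.zeros(3); f0=F()
for p in np.arange(.13,1.96,.13):
    bot.servo_line(list(bar(p)+[0,0,2]+cor),flapq(.3*p,1),speed=90)
    st=bot.read_state(); f=np.array(st["ft_force"]); rad=(bar(p)-hinge); rad/=np.linalg.norm(rad)
    print("%.2f"%p,f,"rad %.1f"%(f@rad),"w %.1f"%st["grip_width"])
    if st["grip_width"]<10 or np.linalg.norm(f)>70: print("ABORT");break
    cor=cor+np.clip(f@rad/20,-1,1)*rad
c=bot.read_camera("side"); cv2.imwrite("pics/side1.png",c["image"]); print(bot.read_state()["clock"])
E
```

```text
False [413.2 231.1 116.6]
grip 10.492491491155278 39.10005569458008 [ 5.9  0.3 -1.1]
0.13 [ 3.1  1.5 -2.6] rad -4.1 w 10.5
0.26 [-2.7  0.8  2.5] rad 3.5 w 10.7
0.39 [-5.8  0.7  5.5] rad 7.9 w 10.3
0.52 [-5.6  0.7  7.6] rad 9.4 w 10.5
0.65 [-6.9  1.2  8.4] rad 10.6 w 10.6
0.78 [-5.1  1.5 11.1] rad 12.1 w 10.5
0.91 [-2.8  3.  10.7] rad 11.0 w 10.9
1.04 [-4.1  2.3 11.5] rad 11.9 w 10.5
1.17 [-2.1  4.  12. ] rad 12.0 w 10.2
1.30 [ 1.2  3.6 10.8] rad 10.9 w 10.4
1.43 [4.  3.3 7.8] rad 8.7 w 10.6
1.56 [4.5 3.7 6.8] rad 8.1 w 10.2
1.69 [4.4 2.5 6.7] rad 8.1 w 9.9
ABORT
7.1333
```

View pics/side1.png

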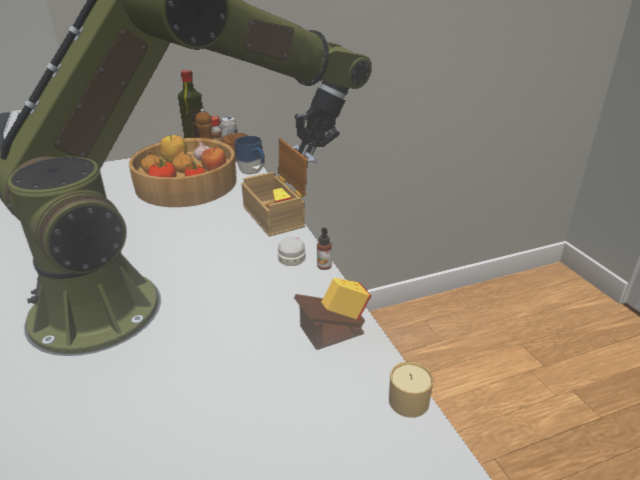

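The side view shows the flap past upright at (290,165) px with the bar held at (308,150). The packed wedge is visible in the box at (282,195). My abort threshold was simply too tight, so I carry on to 1.98 rad, release, and look into the box.

```bash
python3 - <<'E'
from h import *
import pickle
np.set_printoptions(precision=1,suppress=True)
off=np.array(bot.read_state()["ee_pos"])-bar(1.69)
for p in(1.8,1.9,1.98):
    bot.servo_line(list(bar(p)+off),flapq(.3*p,1),speed=90); st=bot.read_state(); print(st["ft_force"],st["grip_width"])
bot.move_gripper(30); st=bot.read_state(); print(st["grip_width"],st["ft_force"])
Z=q2R(st["tool_rot"])[:,2]; p=np.array(st["ee_pos"])-Z*90
print(bot.servo_line(list(p),speed=150,until_force=15))
bot.move_to([430,0,300],tool(-bx,-ez) if bot.ik([430,0,300],tool(-bx,-ez)) is not None else flapq(0,1)); bot.move_gripper(85)
print(bot.read_state()["clock"],bot.read_state()["joint_positions"])
for n in("top","side"):
    c=bot.read_camera(n); pickle.dump(c,open(n+"1.pkl","wb")); cv2.imwrite(f"pics/{n}2.png",c["image"])
a=cv2.imread("pics/top2.png");b=cv2.imread("pics/side2.png")
cv2.imwrite("pics/crop2.png",np.hstack([cv2.resize(a[180:280,90:220],(520,400),interpolation=2),cv2.resize(b[130:240,230:320],(270,400),interpolation=2)]))
W=cloud(pickle.load(open("top1.pkl","rb"))); x,y,z=np.moveaxis(W,-1,0)
img=a; hsv=cv2.cvtColor(img,cv2.COLOR_BGR2HSV); h,s,v=[hsv[...,i].astype(int) for i in range(3)]
def loc(P): return np.c_[(P-bay)@bx,(P-bay)@by,P[:,2]]
m=(h>20)&(h<35)&(s>100)&(v>80)&(x>400)&(x<520)&(y>180)&(y<290)&(z<80)&(z>40)
r=((h<8)|(h>172))&(s>150)&(v>50)&(x>400)&(x<520)&(y>180)&(y<290)&(z<80)
for nm,k in(("yel",m),("red",r)):
    L=loc(W[k]); 
    if len(L)>3: print(nm,len(L),np.percentile(L,[2,50,98],axis=0))
k=m&(abs(z-64)<5);P=loc(W[k])
print(cv2.minAreaRect(P[:,:2].astype(np.float32)))
# per-y slices: x max (straight side)
for yy in range(-35,40,8):
    Q=P[abs(P[:,1]-yy)<4]
    if len(Q)>2: print(yy,len(Q),Q[:,0].min(),Q[:,0].max())
# flap angle from plate tip
k=(x>490)&(x<600)&(y>180)&(y<300)&(z>100)
print("flap pts",loc(W[k]).max(0) if k.any() else 0)
# end walls
L=loc(W.reshape(-1,3)); k=(abs(L[:,0])<35)&(abs(L[:,2]-86)<4)&(abs(L[:,1])<100); print("end walls y",np.sort(L[k][:,1])[[0,-1]], np.histogram(L[k][:,1],bins=[-100,-92,-88,-84,-80,-76,76,80,84,88,92,100])[0])
k=(abs(L[:,1])<70)&(abs(L[:,2]-74)<4)&(L[:,0]<-30)&(L[:,0]>-70); print("front wall x",np.percentile(L[k][:,0],[0,5,50,95,100]))
k=(abs(L[:,1])<34)&(abs(L[:,2]-8)<4)&(abs(L[:,0])<45); print("floor",k.sum(),np.median(L[k],axis=0) if k.any() else 0)
E
```

```text
[5.6 2.6 4.5] 10.583465826978028
[5.3 3.8 4.5] 10.214389949867536
[6.3 2.6 3.9] 10.316324378089991
29.864502320386766 [-0.4  0.2  0.3]
False
10.7917 [-0.1 -0.   1.8  0.   1.4 -0.2]
yel 222 [[ 8.7 -3.2 55.9]
 [26.9 12.6 64.1]
 [42.  27.8 69.1]]
((27.03984260559082, 14.127202987670898), (31.76243782043457, 35.51655197143555), 76.91871643066406)
-3 23 18.222023809326135 41.88132622733017
5 60 6.7286413266593 37.98561943053979
13 52 9.443372924492 41.093420342829525
21 51 11.935476432929097 42.100352129829965
29 20 15.05534192450387 38.40130906425597
flap pts [124.1  58.7 177.6]
end walls y [-88.7  88.8] [ 0  1 14 15  2  0  5 84 62  2  0]
front wall x [-50.9 -50.4 -46.9 -43.1 -42.1]
floor 58 [ 0.7 30.7  8.7]
```

View pics/crop2.png

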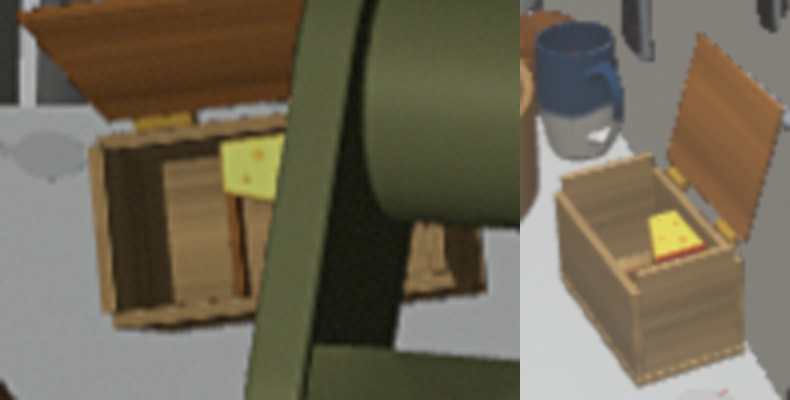

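The top crop shows the flap open behind the box and the packed wedge at (255,170). Its narrow end is at +y and its centre is at about (23, 0) in the bay frame. The measured wall positions match the given sizes. Now I pick up the loose wedge.

```bash
python3 - <<'E'
from h import *
import pickle
np.set_printoptions(precision=1,suppress=True)
q=tool(-wy,-wz); g=wc+6*wz+4*wx
bot.move_to(list(g+100*wz),q); 
print(bot.servo_line(list(g),speed=100,until_force=8),np.array(bot.read_state()["ee_pos"])-g)
bot.move_gripper(55,grip_force=45); st=bot.read_state(); print("grip",st["grip_width"],st["grip_force"],st["ft_force"])
print(bot.servo_line(list(g+40*wz),speed=80)); print(bot.servo_line(list(g+[-30,30,170]),speed=200))
st=bot.read_state(); print(st["grip_width"],st["grip_force"],st["clock"])
q2=tool(by,-ez)
bot.move_to([400,60,300],q2)
for n in("top","side"):
    c=bot.read_camera(n); pickle.dump(c,open(n+"2.pkl","wb")); cv2.imwrite(f"pics/{n}3.png",c["image"])
a=cv2.imread("pics/top3.png");b=cv2.imread("pics/side3.png")
cv2.imwrite("pics/crop3.png",np.hstack([cv2.resize(a[130:280,90:290],(400,300),interpolation=2),cv2.resize(b[60:240,200:400],(400,300),interpolation=2)]))
st=bot.read_state(); print(st["ee_pos"],st["clock"],st["grip_width"])
T=np.array(st["ee_pos"]);Rt=q2R(st["tool_rot"])
for n in("top","side"):
    c=pickle.load(open(n+"2.pkl","rb"));W=cloud(c);x,y,z=np.moveaxis(W,-1,0)
    hsv=cv2.cvtColor(c["image"],cv2.COLOR_BGR2HSV); h,s,v=[hsv[...,i].astype(int) for i in range(3)]
    ye=(h>20)&(h<35)&(s>100)&(v>50)
    re=((h<8)|(h>172))&(s>120)&(v>40)
    for nm,m in(("yel",ye),("red",re)):
        k=m&(abs(z-T[2])<60)&(abs(x-T[0])<80)&(abs(y-T[1])<80); P=W[k]-T
        L=np.c_[P@bx,P@by,P[:,2]]
        if len(L)>5: print(n,"held",nm,len(L),np.percentile(L,[1,50,99],axis=0))
    k=ye&(z>40)&(z<80)&(x>400)&(x<520)&(y>180)&(y<300); P=W[k]-bay
    if len(P)>5: 
        L=np.c_[P@bx,P@by,P[:,2]]; L=L[abs(L[:,2]-56)<5]; print(n,"packed",len(L),np.percentile(L,[1,50,99],axis=0))
        for lo in range(-32,32,16):
            Q=L[(L[:,1]>lo)&(L[:,1]<lo+16)]; 
            if len(Q)>5: print(lo+8,np.percentile(Q[:,0],[3,97]))
E
```

```text
False [ 0.4 -0.1  0.5]
grip 63.52192551185801 49.76711564697325 [2.6 0.5 4.5]
False
False
63.51258465850755 49.30030759423971 14.9417
[400.3  59.4 299.4] 16.125 63.55580273020911
top held yel 10 [[-17.7 -34.2 -20.9]
 [-12.7 -30.    8.3]
 [-12.  -27.1  58.4]]
side held yel 330 [[-14.4 -35.9 -31.1]
 [-12.1 -17.3  -3.7]
 [  9.7  23.8  28.9]]
side packed 143 [[  0.1 -32.1  52.5]
 [ 22.7  -6.5  56.5]
 [ 42.1  26.9  58.7]]
-24 [-0.1 37.9]
-8 [ 4.8 41.1]
8 [ 8.8 39.6]
24 [13.2 39.5]
```

View pics/crop3.png

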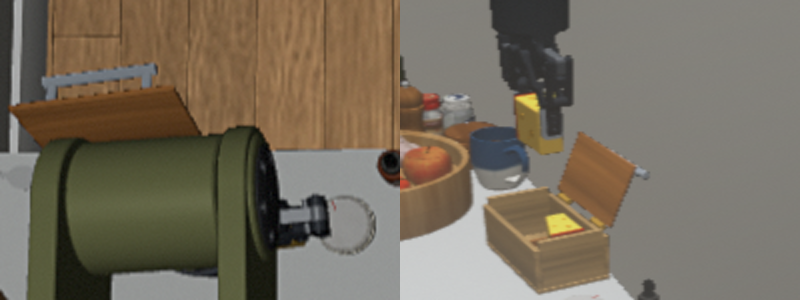

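The side view shows the wedge held upright with its straight side forward, its narrow end (-y) facing the camera, and about 14 mm from TCP to straight side, as planned. The flap at (597,175) stays open. The packed wedge's centre is at about (23.5, -2), so the new wedge's target is (-17, -1).

```bash
python3 - <<'E'
from h import *
import pickle
np.set_printoptions(precision=1,suppress=True)
q=tool(by,-ez); g=bay-21*bx-1*by
bot.move_to(list(g+[0,0,190]),q)
print(bot.servo_line(list(g+[0,0,125]),speed=120), bot.read_state()["ee_pos"]-g)
print(bot.servo_line(list(g+[0,0,44]),speed=60,until_force=8)); st=bot.read_state(); print(st["ee_pos"]-g,st["ft_force"],st["grip_width"])
print(bot.servo_line(list(g+[0,0,29]),speed=20,until_force=5)); st=bot.read_state(); print(st["ee_pos"]-g,st["ft_force"],st["grip_width"],st["clock"])
c=bot.read_camera("side"); cv2.imwrite("pics/side4.png",c["image"]); cv2.imwrite("pics/crop4.png",cv2.resize(c["image"][130:240,230:330],(500,550),interpolation=2))
E
```

```text
False [  0.5  -0.2 125.9]
False
[ 0.1  0.1 44.3] [ 0.3 -0.2 -0.6] 63.47210542176633
True
[ 0.2 -0.  34.5] [ 1.3 -1.4  5. ] 63.506101138642286 19.6583
```

View pics/crop4.png

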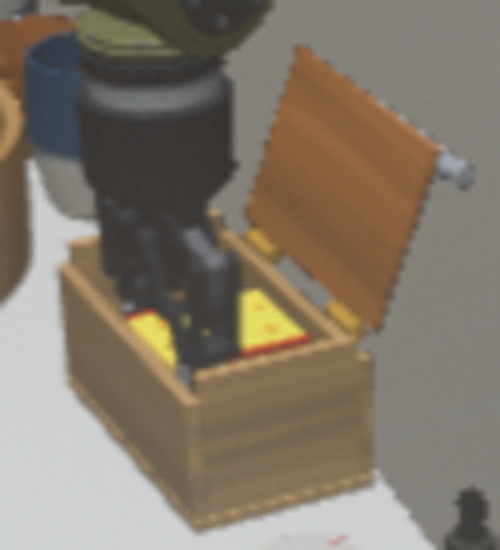

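Contact came at 34.5 mm above the floor, as expected, and both wedge tops look level in the side view at (150,330) and (270,320). I release, retreat and check.

```bash
python3 - <<'E'
from h import *
import pickle
np.set_printoptions(precision=1,suppress=True)
bot.move_gripper(80); p=np.array(bot.read_state()["ee_pos"])
print(bot.servo_line(list(p+[0,0,140]),speed=120,until_force=15))
bot.move_to([330,-200,330],bot.read_state()["tool_rot"])
for n in("top","side"):
    c=bot.read_camera(n); cv2.imwrite(f"pics/{n}5.png",c["image"])
    W=cloud(c);x,y,z=np.moveaxis(W,-1,0)
    hsv=cv2.cvtColor(c["image"],cv2.COLOR_BGR2HSV); h,s,v=[hsv[...,i].astype(int) for i in range(3)]
    k=(h>20)&(h<35)&(s>100)&(v>50)&(z>40)&(z<90)&(x>390)&(x<520)&(y>180)&(y<300); P=W[k]-bay
    L=np.c_[P@bx,P@by,P[:,2]]; L=L[abs(L[:,2]-56)<6]; print(n,len(L))
    for lo in range(-32,32,16):
        Q=L[(L[:,1]>lo)&(L[:,1]<lo+16)]
        if len(Q)>5: print(lo+8,np.percentile(Q[:,0],[1,99]),np.histogram(Q[:,0],bins=range(-42,44,6))[0],"z front/rear",np.median(Q[Q[:,0]<-10,2]),np.median(Q[Q[:,0]>15,2]))
a=cv2.imread("pics/top5.png");b=cv2.imread("pics/side5.png")
cv2.imwrite("pics/crop5.png",np.vstack([np.hstack([cv2.resize(a[180:270,100:220],(400,300),interpolation=2),cv2.resize(b[140:240,230:330],(400,300),interpolation=2)]),np.hstack([cv2.resize(a[150:300,90:510],(400,143)),cv2.resize(b,(400,300))[150:293]])]))
print(bot.read_state()["clock"])
E
```

```text
False
top 987
-24 [-33.8  40.1] [ 0 17 25 21 26 22 12 22 20 20 23 21 18 14] z front/rear 56.235003242068956 56.79597377702396
-8 [-34.1  41.6] [ 0 19 22 21 22 21 19 13 23 21 24 22 19 20] z front/rear 56.35725672068247 56.58179658980089
8 [-34.3  39. ] [ 0 21 23 24 22 22 22 16 16 21 22 24 20 16] z front/rear 56.39992778016699 55.9929231252172
24 [-33.1  41.4] [ 0 10 16 16 16 12 19 15  7 14 17 16 18 12] z front/rear 56.141270915123755 56.013514848679165
side 311
-24 [-33.   39.6] [0 8 7 5 9 7 1 9 6 9 6 9 5 6] z front/rear 56.212348602975226 56.39694031537317
-8 [-33.7  42.2] [0 9 6 8 5 9 5 6 5 8 8 4 5 6] z front/rear 55.94333403753626 56.01587032946588
8 [-34.   39.7] [0 8 8 6 8 6 9 5 4 6 3 6 9 4] z front/rear 56.468817276136974 56.44606321862511
24 [-33.5  35.9] [0 4 3 3 3 4 3 2 2 4 4 4 1 1] z front/rear 55.70673645895084 56.51930330974915
23.1333
```

View pics/crop5.png

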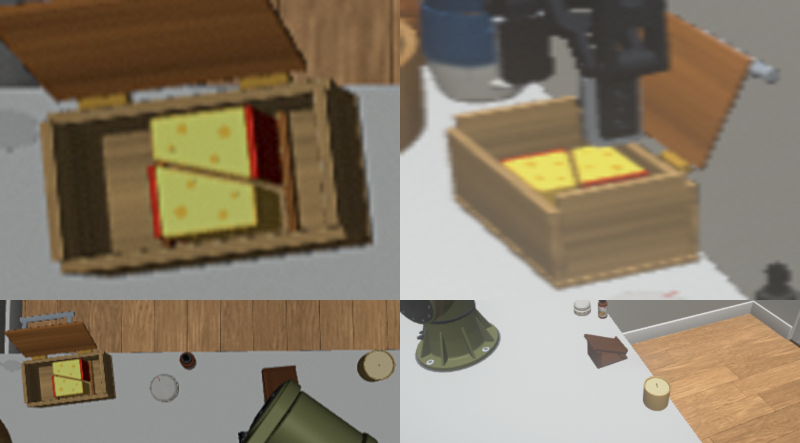

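The two wedges lie nested and level, with tops at 56 mm above the floor and about 74 mm overall width. The flap is open and the bystanders are untouched.

```bash
python3 -c "
from rig import bot
print(bot.finish_job())"
```

```text
the job is handed in; nothing more can be done
None
```

The flap is open past upright, the wedge is packed flat and head to tail with the other one, the egg timer, dropper bottle and candle are untouched, and the job was handed in at about 23 s; no verdict came back.

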